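# Seat the blue key tag and clamp it through the guard window

### The arm

A 6-joint arm with a two-finger parallel gripper is mounted at the origin on a cart in front of the work surface, level with it; the furniture and walls round the work are solid. World frame = base frame: x ahead of the robot, y to its left, z up, the work surface at z = 0. Lengths are in m, angles in rad, forces in N, time in s.
With the tool pointing down it reaches from about 0.375 to 0.975 m from the base axis. Payload 3.8 kg.
Tool frame: the origin (TCP) lies at the very end of the fingers, on their centre line; the grasp point (between the pads) lies 19 mm behind it; z points along the fingers, y is the line along which they close (so a half turn about z gives the same grasp; the last joint's range is limited). The gripper opens to 85 mm and grips with 20 to 120 N. Pads are 22 mm wide; open, the fingers measure 114 mm over their backs; the gripper's body (76 mm by 85 mm) begins 54 mm behind the grasp point. The pads swing forward as they close: fully open they stand 13 mm farther back than shut.
Start: joints at [-1.198, 0.264, 1.604, -0, 1.274, -0.037], TCP at [0.269, -0.619, 0.231] pointing down, gripper open.
Joint ranges: [-2.63, 2.63], [-0.94, 2.18], [0.31, 2.57], [-1.31, 4.45], [0, 2.66], [-2.55, 2.55]. Speed limits (rad/s): [2.57, 2.57, 3.14, 3.14, 3.14, 3.14].

### API

Orientations are given as a rotation vector (axis times angle).
In Python, from workcell import * gives the robot as it stands.
- The arm moves only by the shell command python3 -m crank 'ROWS' [OPENING] [FORCE]. ROWS is JSON, a list that holds one entry, the list of rows, each a list of 6 numbers: the shift along the tool's x, y, z in cm, then the turn, a rotation vector about the tool's x, y, z in rad. In form: [[[dx, dy, dz, ax, ay, az], ...]]. A call has 1 to 8 rows; each row shifts and turns the commanded pose from where the row before left it, along the tool's axes as they then stand; what a row does not reach is not made up. A row lasts 1/12 s, in which the tool goes at most 41.7 mm and 7.16 degrees, less where a joint would pass 70% of its speed; a pose out of reach is approached as far as the arm can. A call with a gripper value outside its range is refused whole. OPENING is the finger opening in cm, from 0 to 8.54, set as the call begins (- or left out, the last holds). The fingers move at their own pace and stop on an object; FORCE is the grip in N (left out, the last holds). Time passes only in rows, so rows that do not move let the fingers close. It gives the time, the measured TCP pose, the force, the opening and the grip force at its end, in the units of the state.
- read_state(): the state, without advancing time (a new reading comes with each control period).
- read_camera(name): name is "scene" or "top" or "wrist"; returns the picture (480x640x3 uint8, blue, green, red); there is no depth.
- camera_model(name): a dict with "camera_matrix" (3x3 intrinsics, pixels), "k1" (the pictures are not rectified: a ray, as slopes to the right and down, at radius r is drawn at 1 + k1 r^2 times it, then the intrinsics apply), "R" (3x3) and "t" (3): a world point X has camera coordinates R X + t. Camera axes: x right, y down, z forward; pixel columns grow to the right and rows downward; lengths in m; the calibration is good to about 2 mm. A picture is of the moment at which its call begins: read the wrist's pose just before it. camera_model takes no time and is no camera call; for the wrist camera it gives the pose at the moment of the call.
- finish_job(): hands the job in; it is judged then, once.
The state is a dict: "time": time; "q": joint angles; "joint_vel": joint speeds; "joint_torque": joint torques, N m; "tool_pos": TCP position; "tcp_rot": TCP orientation; "wrist_force": force on the tool from outside, world axes, zero at the start; "torque": the same for the moment, N m; "width": opening from 0.0 (shut) to 1.0 (fully open); "grip_force": force on a finger pad.
Only numpy, scipy, OpenCV 4.12 (cv2) and the standard library are available. Lean on these libraries where they do the work, as an engineer would, in place of code of your own. Each camera call takes 0.05 s, during which the arm holds its last target. There are 200 camera calls.

### The job

With closed fingertips, push the blue key tag lengthwise into its slot of the small press until it is fully home against its stop. Then reach down through the guard window behind that tag and press its red lever all the way down, without touching the yellow guard, and withdraw. Do not pick up or lift a tag, and leave the green tag, its lever and everything else on the counter alone.

Things in the scene. Friction and masses are not known exactly. Their poses are not given: they have to be found in the camera images.
- press: fixed twin clamping press, grey base 150 (x) x 216 (y) x 36 mm high, yaw up to 0.25. Origin: centre of its footprint on the counter; x points from its front edge (x = -0.075, facing the robot) to its rear, y left, z up. Two 26 mm wide channels with 6 mm high rails run along x on its top at y = +0.05 (left) and -0.05 (right), from the front edge to a stop face at x = -0.026; each holds one tag
- guard: yellow sheet-metal guard fixed on the press (same origin and axes): a box from x = -0.044 to +0.076, y = -0.108 to +0.108, flat top 92 mm above the counter with one window over each lever; below its front apron, slots let the tags in. It must not be touched
- window_left (a point): centre of the left (+y) guard window, in the guard's top face, 92 mm above the counter: a rectangular opening 62 mm along the press's x and 70 mm along its y, sheet 3 mm thick, edged in black (edging part of the picture only, narrowing the view by 2 mm); it lies right above the red pad of the left lever. Axes as the press
- window_right (a point): centre of the right (-y) guard window, in the guard's top face, 92 mm above the counter: a rectangular opening 62 mm along the press's x and 70 mm along its y, sheet 3 mm thick, edged in black (edging part of the picture only, narrowing the view by 2 mm); it lies right above the red pad of the right lever. Axes as the press
- pad_left (a point): centre of the top face of the red pad (30 along x, 24 mm wide) of the left (+y) lever; raised it lies about 79 mm above the counter, 13 mm below the guard's top, and fully down 60 mm above the counter at press x = -0.003, moving 18 mm down
- pad_right (a point): centre of the top face of the red pad (30 along x, 24 mm wide) of the right (-y) lever; raised it lies about 79 mm above the counter, 13 mm below the guard's top, and fully down 60 mm above the counter at press x = -0.003, moving 18 mm down
- lever_left (a joint): left lever under the left (press +y) guard window: 0 = raised, 0.28 rad = fully down on its stop; starts between 0 and 0.05. Pivot at press x = +0.062, height 52 mm; the lever runs from there towards the front (-x). It has no spring: it moves against friction (about 5 N at the red pad) and stays where it is left
- lever_right (a joint): right lever under the right (press -y) guard window: 0 = raised, 0.28 rad = fully down on its stop; starts between 0 and 0.05. Pivot at press x = +0.062, height 52 mm; the lever runs from there towards the front (-x). It has no spring: it moves against friction (about 5 N at the red pad) and stays where it is left
- blue_tag: The tag to clamp: blue plastic key tag, loose, flat, 55 x 22 x 5 mm, 20 g. Origin: centre of its underside; x along its length, about parallel to the press's x. In either channel, underside 36 mm above the counter. Its outer end overhangs the press's front edge (by 17 to 21 mm at the start, 6 mm when home) so a fingertip can push its end face. Origin at press x = -0.068 to -0.065 at start, -0.0535 fully home
- green_tag: Leave alone, in the other channel: green plastic key tag, loose, flat, 55 x 22 x 5 mm, 20 g. Origin: centre of its underside; x along its length, about parallel to the press's x. In either channel, underside 36 mm above the counter. Its outer end overhangs the press's front edge (by 17 to 21 mm at the start, 6 mm when home) so a fingertip can push its end face. Origin at press x = -0.068 to -0.065 at start, -0.0535 fully home
- calculator: bystander on the black mat: calculator lying flat, 70 x 116 x 15 mm, origin at the centre of its underside
- mug: bystander on the black mat: white mug, 78 x 110 x 97 mm high, origin at the centre of its underside
- padlock: bystander on the black mat: brass padlock lying flat, 42 x 67 x 17 mm, origin at the centre of its underside
- yellow_screwdriver: bystander on the black mat: screwdriver with a yellow handle lying flat, 144 x 24 x 25 mm, origin at the centre of its underside
- spray_can: bystander on the black mat: red and white spray can with an orange cap, 59 mm across, 231 mm high, origin at the centre of its underside
- hex_keys: bystander on the bare counter near its right front corner: green block of hex keys lying flat, 90 x 28 x 20 mm, origin at the centre of its underside
- red_lid_jar: bystander on the black mat: small clear jar with a red lid, 62 mm across, 86 mm high, origin at the centre of its underside

How it is judged:
By the outcome, as a careful person would: the job done as asked, in the order asked, and still so for the second after the job is handed in, with the robot touching nothing.
It also fails if it takes over 54 s, if anything falls off the work surface, if the arm or the gripper's body presses on something with over 40 N, if the wrist force passes 120 N, or if a joint passes its speed limit or range.

## Working session

There is one attempt and no reset: what is moved stays moved. The work goes in short steps, Python scripts to look and compute and a shell command to move; the robot and the scene stay as the last step left them, time stands still between calls to the robot, and variables do not carry over. Pictures are saved under pics/ and viewed, at most 13 in all, crops included, and the job is handed in when it is done.

```bash
ls; mkdir -p pics
cat > h.py <<'E'
from workcell import *
import numpy as np, cv2
from scipy.spatial.transform import Rotation as Ro
def ray(m,uv):
    K=np.array(m["camera_matrix"]);d=np.array([m["k1"],0,0,0,0.])
    p=cv2.undistortPoints(np.array(uv,float).reshape(-1,1,2),K,d,None,None).reshape(-1,2) if 0 else und(K,m["k1"],uv)
    R=np.array(m["R"]);t=np.array(m["t"])
    return -R.T@t,(R.T@np.c_[p,np.ones(len(p))].T).T
def und(K,k1,uv):
    uv=np.array(uv,float).reshape(-1,2)
    d=np.c_[(uv[:,0]-K[0,2])/K[0,0],(uv[:,1]-K[1,2])/K[1,1]];u=d.copy()
    for _ in range(30): u=d/(1+k1*(u**2).sum(1,keepdims=True))
    return u
def plane(m,uv,z):
    o,d=ray(m,uv);return o+d*((z-o[2])/d[:,2])[:,None]
E
python3 - <<'E'
from h import *
s=read_state();print(s)
for n in("top","scene"):
    m=camera_model(n);print(n,m);cv2.imwrite(f"pics/{n}0.png",read_camera(n))
E
```

```text
pics
{'time': 0.0, 'q': array([-1.19788404e+00,  2.64750932e-01,  1.60539520e+00, -3.62552527e-06,
        1.27369045e+00, -3.68943731e-02]), 'joint_vel': array([ 0.00059201,  0.00048304, -0.00117621,  0.00025928,  0.00078683,
       -0.00224634]), 'joint_torque': array([-2.67145988e-03, -5.15131295e+01, -3.67311466e+01, -6.14605369e-05,
        1.29209019e-02,  2.21896988e-05]), 'tool_pos': array([ 0.26867304, -0.61842004,  0.22995207]), 'tcp_rot': array([-3.07370673e+00, -6.38779355e-01,  5.94354371e-04]), 'wrist_force': array([0.74455589, 0.88209014, 0.39522587]), 'torque': array([-0.04509882, -0.06825683, -0.0099118 ]), 'grip_force': 0.0, 'width': 0.9995966990073134}
top {'camera_matrix': array([[438.01725084,   0.        , 313.37200809],
       [  0.        , 438.01725084, 239.51174081],
       [  0.        ,   0.        ,   1.        ]]), 'k1': -0.023577643596130307, 'R': array([[ 0.01768397, -0.99952486, -0.02524534],
       [-0.99188716, -0.01435864, -0.12630789],
       [ 0.12588539,  0.02727415, -0.9916698 ]]), 't': array([-0.0399278 ,  0.50639502,  1.0133891 ])}
scene {'camera_matrix': array([[492.57500814,   0.        , 317.77799848],
       [  0.        , 492.57500814, 240.85002077],
       [  0.        ,   0.        ,   1.        ]]), 'k1': 0.03794183863201472, 'R': array([[-0.73395479, -0.67918949,  0.0034657 ],
       [-0.52048939,  0.55916535, -0.64530993],
       [ 0.43634982, -0.47543217, -0.76391301]]), 't': array([0.33386825, 0.3569845 , 1.2071245 ])}
```

View pics/top0.png

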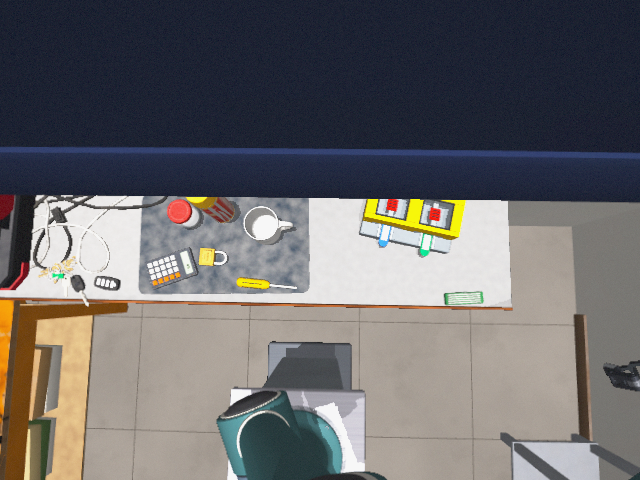

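View pics/scene0.png

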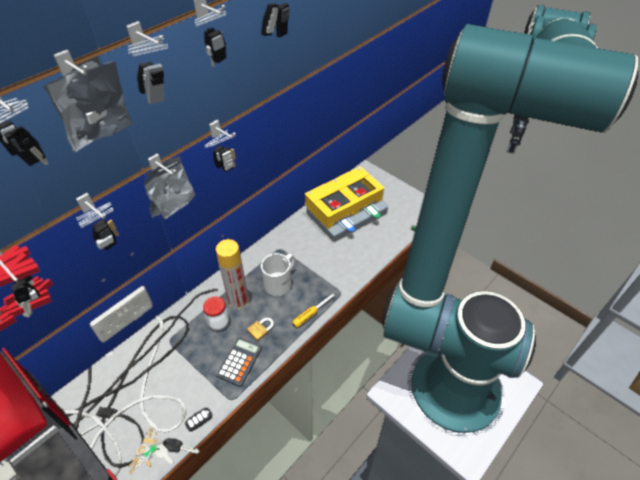

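The press is at the right rear of the counter. In the top picture the blue tag is in the left channel (about 384,237), the green tag is in the right channel (about 427,247), and the left pad is at about (392,205). I'll localise them coarsely, then look closely with the wrist camera.

Run:
```python
from h import *
im=cv2.imread("pics/top0.png");m=camera_model("top");hsv=cv2.cvtColor(im,cv2.COLOR_BGR2HSV)
roi=np.zeros(im.shape[:2],np.uint8);roi[196:270,350:475]=255
for n,lo,hi,z in(("blue",(95,120,100),(125,255,255),.041),("green",(60,100,80),(90,255,255),.041),("red",(0,180,120),(8,255,255),.079),("yel",(22,150,120),(35,255,255),.092)):
    k=cv2.inRange(hsv,lo,hi)&roi
    N,l,st,c=cv2.connectedComponentsWithStats(k)
    for i in range(1,N):
        if st[i,4]>15: print(n,st[i],c[i].round(1),plane(m,c[i],z).round(4))
    if n=="yel":
        b=cv2.boxPoints(cv2.minAreaRect(cv2.findNonZero(k)));print(b,plane(m,b,.092).round(3))
s=read_state();print(Ro.from_rotvec(s['tcp_rot']).as_matrix().round(3));w=camera_model("wrist")
R=np.array(w['R']);c=-R.T@np.array(w['t']);T=Ro.from_rotvec(s['tcp_rot']).as_matrix()
print("cam in tool",T.T@(c-s['tool_pos']),(T.T@R.T).round(3),w['camera_matrix'])
```

```text
blue [379 226  13  21  71] [383.9 239.8] [[ 0.5075 -0.1983  0.041 ]]
green [420 233  13  23  92] [425.2 247.2] [[ 0.4913 -0.2949  0.041 ]]
red [387 199  11  12  90] [391.7 204.4] [[ 0.5847 -0.2112  0.079 ]]
red [429 208  11  13  94] [434.2 214.1] [[ 0.5635 -0.3077  0.079 ]]
yel [ 363  199  103   41 1606] [417.2 218.1] [[ 0.5512 -0.2664  0.092 ]]
[[362.5409  237.12045]
 [363.39587 197.7912 ]
 [465.      200.     ]
 [464.14502 239.32925]] [[ 0.506 -0.144  0.092]
 [ 0.596 -0.145  0.092]
 [ 0.594 -0.375  0.092]
 [ 0.505 -0.37   0.092]]
[[ 0.917  0.398 -0.001]
 [ 0.398 -0.917  0.002]
 [ 0.    -0.002 -1.   ]]
cam in tool [ 7.44053383e-02 -9.18344498e-05 -1.42225055e-01] [[ 0.    -0.957 -0.29 ]
 [ 1.     0.    -0.   ]
 [ 0.001 -0.29   0.957]] [[378.63829393   0.         318.46200075]
 [  0.         378.63829393 236.71744047]
 [  0.           0.           1.        ]]
```

Run:
```python
from h import *
mt,ms=camera_model("top"),camera_model("scene")
print("scene back corner z0",plane(ms,[[365,162],[290,213],[120,300]],0).round(3)," top",plane(mt,[[510,201],[335,197],[100,195]],0).round(3))
print("cams",ray(mt,[[0,0]])[0],ray(ms,[[0,0]])[0])
o,d=ray(mt,[[510,201],[335,197],[510,154],[335,152]])
K=np.array(ms["camera_matrix"])
for x in(.55,.6,.65,.7):   # occluding edge at depth x -> where in scene
    P=o+d*((x-o[0])/d[:,0])[:,None];c=(np.array(ms["R"])@P.T).T+ms["t"];u=(c[:,:2]/c[:,2:])
    print(x,P[:,2].round(3),(u*492.6+[317.8,240.9]).round(0).tolist())
im=cv2.imread("pics/scene0.png")[130:260,270:430];cv2.imwrite("pics/sc1.png",cv2.resize(im,None,fx=4.5,fy=4.5,interpolation=2))
```

```text
scene back corner z0 [[ 0.687 -0.497  0.   ]
 [ 0.707 -0.141  0.   ]
 [ 0.816  0.413  0.   ]]  top [[ 0.614 -0.515  0.   ]
 [ 0.618 -0.083  0.   ]
 [ 0.617  0.513  0.   ]]
cams [ 0.37542193 -0.06027701  1.06790106] [-0.09587771  0.60105226  1.15134667]
0.55 [0.286 0.3   0.548 0.548] [[387.0, 125.0], [311.0, 176.0], [371.0, 54.0], [309.0, 91.0]]
0.6 [0.062 0.081 0.399 0.4  ] [[385.0, 161.0], [300.0, 223.0], [366.0, 90.0], [295.0, 136.0]]
0.65 [-0.162 -0.139  0.251  0.251] [[384.0, 188.0], [292.0, 259.0], [363.0, 118.0], [284.0, 172.0]]
0.7 [-0.386 -0.359  0.102  0.102] [[383.0, 209.0], [286.0, 288.0], [360.0, 140.0], [276.0, 202.0]]
```

View pics/sc1.png

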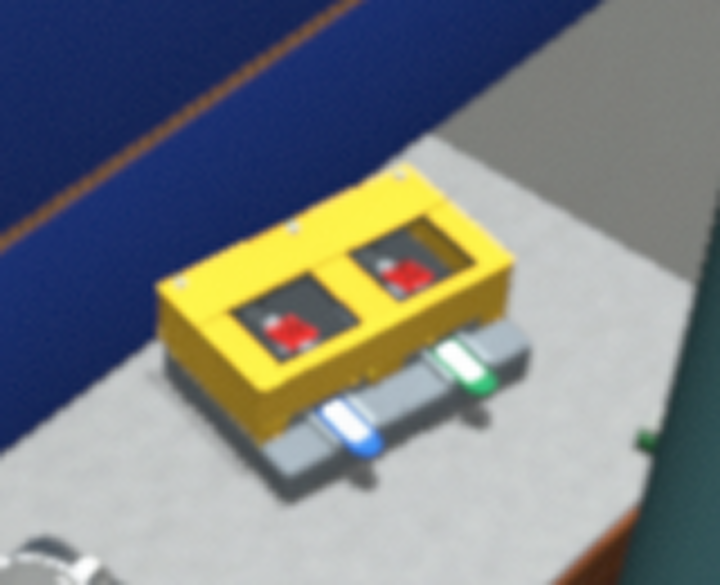

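Run:
```python
from h import *
ms=camera_model("scene");mt=camera_model("top")
def pr(m,P):
    c=np.array(m["R"])@P+m["t"];u=c[:2]/c[2];K=np.array(m["camera_matrix"]);u=u*(1+m["k1"]*(u@u));return (K[:2,:2]@u+K[:2,2]).round(0).tolist()
for z in(0,.1,.2,.3,.4,.5,.6): print(z,pr(ms,np.array([.69,-.5,z])),pr(mt,np.array([.69,-.5,z])))
im=cv2.imread("pics/scene0.png")
print([ (r,im[r,350].tolist()) for r in range(60,175,8)])
tt=cv2.imread("pics/top0.png");print([(r,tt[r,412].tolist()) for r in range(135,204,5)])
# triangulate: scene wall right-end points vs x planes
for uv in([403,130],[450,62],[488,0]):
    o,d=ray(ms,[uv]);print(uv,[(x,(o+d[0]*(x-o[0])/d[0,0])[1:].round(3).tolist()) for x in(.4,.5,.6,.69)])
cv2.imwrite("pics/sc2.png",cv2.resize(im[0:260,240:500],None,fx=2.3,fy=2.3,interpolation=2))
```

```text
0 [365.0, 161.0] [503.0, 171.0]
0.1 [367.0, 138.0] [520.0, 159.0]
0.2 [370.0, 113.0] [542.0, 144.0]
0.3 [373.0, 86.0] [569.0, 125.0]
0.4 [376.0, 55.0] [603.0, 101.0]
0.5 [379.0, 21.0] [648.0, 69.0]
0.6 [383.0, -18.0] [710.0, 26.0]
[(60, [109, 47, 24]), (68, [107, 45, 22]), (76, [104, 44, 25]), (84, [101, 43, 24]), (92, [98, 41, 23]), (100, [95, 41, 22]), (108, [93, 40, 23]), (116, [89, 39, 20]), (124, [85, 38, 22]), (132, [112, 49, 28]), (140, [106, 46, 26]), (148, [100, 42, 22]), (156, [96, 42, 24]), (164, [89, 38, 19]), (172, [80, 231, 250])]
[(135, [49, 34, 33]), (140, [48, 34, 27]), (145, [50, 34, 26]), (150, [109, 63, 50]), (155, [89, 54, 41]), (160, [74, 47, 40]), (165, [65, 41, 34]), (170, [67, 46, 37]), (175, [62, 44, 34]), (180, [61, 39, 30]), (185, [59, 41, 36]), (190, [55, 37, 30]), (195, [53, 35, 26]), (200, [10, 247, 247])]
[403, 130] [(0.4, [-0.234, 0.432]), (0.5, [-0.402, 0.287]), (0.6, [-0.57, 0.142]), (0.69, [-0.722, 0.012])]
[450, 62] [(0.4, [-0.392, 0.537]), (0.5, [-0.592, 0.413]), (0.6, [-0.792, 0.29]), (0.69, [-0.973, 0.178])]
[488, 0] [(0.4, [-0.507, 0.639]), (0.5, [-0.73, 0.536]), (0.6, [-0.954, 0.433]), (0.69, [-1.155, 0.34])]
```

View pics/sc2.png

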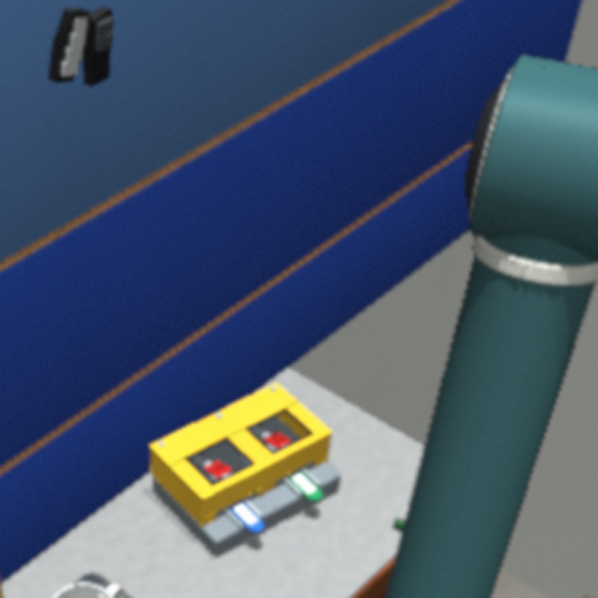

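The wall seems to overhang the rear of the press: in the top view, row ~197 hides the guard's rear. I need its height and depth before reaching over, so I'm turning the tool to the press's yaw (about -0.216) and hovering in front.

```bash
python3 -m crank '[[[0,0,0,0,0,0.12],[0,0,0,0,0,0.12],[0,0,0,0,0,0.12],[0,0,0,0,0,0.12],[0,0,0,0,0,0.12],[0,0,0,0,0,0.025],[0,0,0,0,0,0]]]' 0 20; python3 -m crank '[[[0.8,-3.8,0.2,0,0,0],[0.8,-3.8,0.2,0,0,0],[0.8,-3.8,0.2,0,0,0],[0.8,-3.8,0.2,0,0,0],[0.8,-3.8,0.2,0,0,0],[0.8,-3.8,0.2,0,0,0]]]';python3 -m crank '[[[0.8,-3.8,0.2,0,0,0],[0.8,-3.8,0.2,0,0,0],[0.8,-3.8,0.2,0,0,0],[0.8,-3.8,0.2,0,0,0],[0.8,-3.8,0.2,0,0,0],[0.8,-3.8,0.2,0,0,0],[0,0,0,0,0,0],[0,0,0,0,0,0]]]'
python3 - <<'E'
from h import *
s=read_state();m=camera_model("wrist");im=read_camera("wrist")
print(s);import pickle;pickle.dump((s,m),open("w1.pkl","wb"));cv2.imwrite("pics/w1.png",im)
E
```

```text
time: 0.68
tool_pos: [0.2688, -0.6187, 0.2305]
tcp_rot: [-3.122, 0.338, 0.001]
wrist_force: [0.3, -0.3, -0.5]
width: 0.007
grip_force: 0.0
time: 1.18
tool_pos: [0.3647, -0.4047, 0.2188]
tcp_rot: [-3.123, 0.336, 0.0]
wrist_force: [0.7, -0.1, -0.1]
width: -0.001
grip_force: 0.0
time: 1.85
tool_pos: [0.4605, -0.1922, 0.207]
tcp_rot: [-3.124, 0.329, 0.001]
wrist_force: [-0.7, -0.3, -0.6]
width: 0.001
grip_force: 0.0
{'time': 1.85, 'q': array([-4.45164106e-01, -5.46157555e-02,  1.99978817e+00, -1.59884110e-04,
        1.19699463e+00,  1.33532361e+00]), 'joint_vel': array([-0.05584338,  0.00443149, -0.00912969, -0.01539839,  0.00040371,
       -0.00560212]), 'joint_torque': array([ 1.38598111e+00, -3.27928627e+01, -3.56222248e+01,  2.49739615e-01,
        2.34118884e-02,  1.10885748e-01]), 'tool_pos': array([ 0.46045503, -0.19215376,  0.20697885]), 'tcp_rot': array([-3.12429961e+00,  3.28682673e-01,  9.28519837e-04]), 'wrist_force': array([-0.68414549, -0.2736811 , -0.62693474]), 'torque': array([-0.00411927, -0.05671194, -0.03244354]), 'grip_force': 0.0, 'width': 0.0013255035291018938}
```

View pics/w1.png

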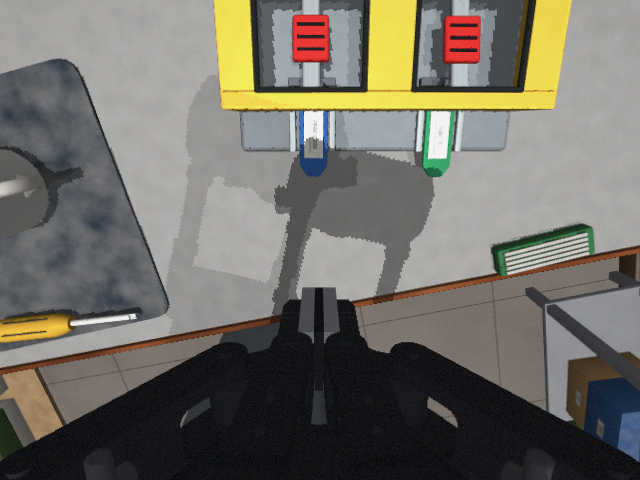

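The wrist view shows the blue tag's end at about (313,175), the left window spanning columns 254–366 with its front edge near row 90, and the red pad at (310,38). The press is square with the tool. I'll measure these, and the overhang from the strip lines.

```bash
cat > loc.py <<'E'
from h import *
def seg(im,m,T,p):
    hsv=cv2.cvtColor(im,cv2.COLOR_BGR2HSV)
    for n,lo,hi,z in(("blue",(95,110,60),(125,255,255),.041),("green",(55,110,60),(90,255,255),.041),("red",(0,160,100),(8,255,255),.078),("yel",(22,150,80),(35,255,255),.092)):
        k=cv2.inRange(hsv,lo,hi);k[300:]=0
        N,l,st,c=cv2.connectedComponentsWithStats(k)
        for i in range(1,N):
            if st[i,4]<250 or (n=="blue" and not 200<st[i,0]<450): continue
            x,y,w,h,_=st[i];q=[[x,y],[x+w,y],[x,y+h],[x+w,y+h]]
            P=plane(m,np.array(q)-.5,z);print(n,st[i],"tool xy mm",((P-p)@T)[:,:2].round(4).tolist(),"world",P.mean(0).round(4))
E
python3 - <<'E'
from loc import *
import pickle
s,m=pickle.load(open("w1.pkl","rb"));im=cv2.imread("pics/w1.png")
T=Ro.from_rotvec(s['tcp_rot']).as_matrix();print(T.round(3));seg(im,m,T,s['tool_pos'])
for r in(30,60,75): # window borders at columns
    row=cv2.cvtColor(im,cv2.COLOR_BGR2HSV)[r].astype(int);y=((row[:,0]>=20)&(row[:,0]<=36)&(row[:,1]>140)&(row[:,2]>80))
    e=np.flatnonzero(np.diff(y.astype(int)));print(r,e.tolist(),((plane(m,[[c+.5,r] for c in e],.092)-s['tool_pos'])@T)[:,:2].round(4).tolist())
col=cv2.cvtColor(im,cv2.COLOR_BGR2HSV)[:,280];print([(i,col[i].tolist()) for i in range(84,116,2)])
print("rows95,108 tool x",((plane(m,[[280,90],[280,94]],.092)-s['tool_pos'])@T)[:,:2])
# strips
mt,ms=camera_model("top"),camera_model("scene");sc=cv2.imread("pics/scene0.png");tp=cv2.imread("pics/top0.png")
h=cv2.cvtColor(sc,cv2.COLOR_BGR2HSV);b=cv2.inRange(h,(5,60,50),(20,255,200))
for c in(250,290,330,370,410): print(c,np.flatnonzero(b[:180,c]).tolist())
h=cv2.cvtColor(tp,cv2.COLOR_BGR2HSV);b=cv2.inRange(h,(5,60,40),(20,255,200));print([np.flatnonzero(b[130:215,c]).tolist() for c in(330,350,480,500)])
print(tp[144:152,340].tolist(),tp[192:202,340].tolist())
E
```

```text
[[ 0.978 -0.208 -0.001]
 [-0.208 -0.978  0.   ]
 [-0.001  0.    -1.   ]]
blue [300 111  28  66 790] tool xy mm [[0.0828, -0.0153], [0.0828, 0.0063], [0.0319, -0.016], [0.0319, 0.0067]] world [ 0.5174 -0.1996  0.041 ]
green [422 111  32  66 775] tool xy mm [[0.0829, 0.0791], [0.083, 0.1038], [0.032, 0.083], [0.032, 0.1091]] world [ 0.497  -0.2958  0.041 ]
green [497 227  97  49 618] tool xy mm [[-0.0101, 0.1499], [-0.01, 0.2325], [-0.0547, 0.156], [-0.0548, 0.2421]] world [ 0.3881 -0.3763  0.041 ]
red [ 293   15   36   47 1424] tool xy mm [[0.14, -0.0172], [0.14, 0.0058], [0.1124, -0.0177], [0.1124, 0.006]] world [ 0.585  -0.2128  0.078 ]
red [ 444   16   37   47 1407] tool xy mm [[0.1396, 0.0791], [0.1397, 0.1028], [0.112, 0.0817], [0.1121, 0.1061]] world [ 0.5642 -0.3087  0.078 ]
yel [  214     0   357   111 12009] tool xy mm [[0.1447, -0.0635], [0.1452, 0.1507], [0.0814, -0.0684], [0.0818, 0.1626]] world [ 0.5618 -0.2601  0.092 ]
yel [ 367    0   50   90 4128] tool xy mm [[0.1446, 0.0281], [0.1447, 0.0581], [0.0941, 0.0299], [0.0942, 0.0617]] world [ 0.5679 -0.2605  0.092 ]
30 [215
[... 727 characters left out ...]
2]), (96, [28, 162, 242]), (98, [28, 164, 242]), (100, [28, 163, 243]), (102, [28, 162, 243]), (104, [26, 169, 243]), (106, [27, 163, 243]), (108, [23, 177, 226]), (110, [22, 161, 84]), (112, [103, 23, 134]), (114, [104, 21, 157])]
rows95,108 tool x [[ 0.09379096 -0.02505187]
 [ 0.09139857 -0.02511967]]
250 [108, 109, 110]
290 [85, 86, 87, 169, 170]
330 [62, 63, 64, 141, 142]
370 [38, 39, 40, 114]
410 [15, 16, 86]
[[], [], [], []]
[[50, 35, 31], [53, 39, 31], [49, 31, 26], [46, 33, 25], [65, 40, 37], [107, 64, 50], [113, 67, 51], [115, 69, 56]] [[52, 33, 29], [50, 35, 27], [55, 41, 34], [56, 37, 33], [54, 34, 30], [52, 36, 32], [84, 80, 80], [224, 225, 227], [228, 229, 230], [227, 229, 230]]
```

```bash
python3 -m crank '[[[0,0,0,0,-0.1,0],[0,0,0,0,-0.1,0],[0,0,0,0,0,0],[0,0,0,0,0,0]]]'
python3 - <<'E'
from h import *
s=read_state();print(s['q'],s['tool_pos'],Ro.from_rotvec(s['tcp_rot']).as_matrix().round(3))
E
```

```text
time: 2.23
tool_pos: [0.4603, -0.1956, 0.2062]
tcp_rot: [-3.086, 0.335, 0.311]
wrist_force: [-0.8, 1.3, 0.4]
width: -0.0
grip_force: 0.0
[-0.42330104  0.08623241  1.87153603 -0.04142743  1.38060031  1.3756812 ] [ 0.46031879 -0.19558993  0.20620624] [[ 0.957 -0.215 -0.195]
 [-0.21  -0.977  0.043]
 [-0.199 -0.    -0.98 ]]
```

Run:
```python
from h import *
mt,ms=camera_model("top"),camera_model("scene");tp=cv2.imread("pics/top0.png").astype(int)
def tedge(c,a,b): return a+np.argmax(np.abs(np.diff(tp[a:b,c].sum(1))))+.5
E1=[(c,tedge(c,185,205)) for c in(20,330,480,600)];E2=[(c,tedge(c,135,165)) for c in(20,330,480,600)]
print(E1,E2)
S={"s1":((290,169.5),(410,86)),"s2":((250,109),(410,15.5)),"base":((290,213),(365,161))}
def pl(m,a,b):
    o,d=ray(m,[a,b]);n=np.cross(d[0],d[1]);n/=np.linalg.norm(n);return n,n@o
for tn,E in(("E1",E1),("E2",E2)):
    n1,k1=pl(mt,E[0],E[3])
    for sn,(a,b) in S.items():
        n2,k2=pl(ms,a,b);d=np.cross(n1,n2);d/=np.linalg.norm(d)
        P=np.linalg.solve(np.array([n1,n2,[0,1,0]]),[k1,k2,-.2]);print(tn,sn,"dir",d.round(3),"at y=-.2",P.round(3))
```

```text
[(20, np.float64(202.5)), (330, np.float64(197.5)), (480, np.float64(199.5)), (600, np.float64(201.5))] [(20, np.float64(146.5)), (330, np.float64(148.5)), (480, np.float64(150.5)), (600, np.float64(151.5))]
E1 s1 dir [ 0.019 -0.999 -0.025] at y=-.2 [ 0.521 -0.2    0.402]
E1 s2 dir [ 0.018 -1.    -0.018] at y=-.2 [ 0.466 -0.2    0.658]
E1 base dir [ 0.038 -0.993 -0.113] at y=-.2 [ 0.568 -0.2    0.188]
E2 s1 dir [ 0.001 -1.    -0.003] at y=-.2 [ 0.665 -0.2    0.228]
E2 s2 dir [ 0.001 -1.    -0.003] at y=-.2 [ 0.539 -0.2    0.595]
E2 base dir [ 0.039 -0.993 -0.114] at y=-.2 [ 0.78  -0.2   -0.105]
```

Run:
```python
from h import *
im=read_camera("scene");s=read_state();print(s['joint_torque'],s['tool_pos'])
cv2.imwrite("pics/sc3.png",cv2.resize(im[0:300,200:520],None,fx=2,fy=2,interpolation=2))
t=read_camera("top");cv2.imwrite("pics/tp3.png",cv2.resize(t[120:400,280:520],None,fx=2,fy=2))
```

```text
[ 1.76694486e-01 -3.82524133e+01 -3.49562609e+01 -1.98983811e-01
  1.01303201e+00 -5.68087253e-04] [ 0.45977639 -0.19528493  0.20663942]
```

View pics/sc3.png

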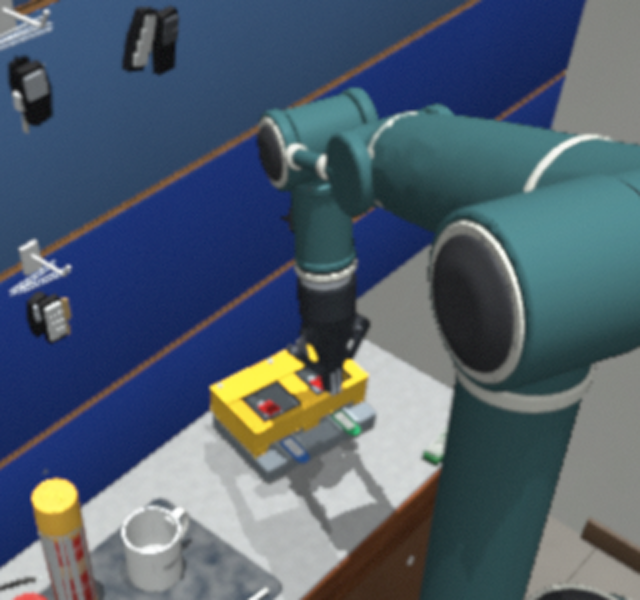

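View pics/tp3.png

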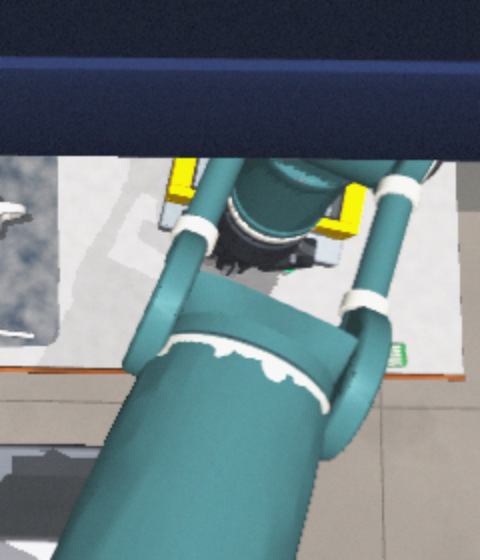

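The wrist passes under the high occluder and the wall is behind at x≈0.68. In the scene view (crop) the gripper hovers at about (335,385) with the blue tag at (293,450), and nothing obstructs a low, slightly tilted-back approach. I'm undoing the test tilt and going to the pre-push pose.

```bash
python3 -m crank '[[[0,0,0,0,0.1,0],[0,0,0,0,0.1,0],[0,0,0,0,0,0],[0,0,0,0,0,0]]]'
cat > tgt.py <<'E'
# target pose given relative to reference frame p0,T0 (wrist picture 1)
from h import *;import pickle,sys
s0,_=pickle.load(open("w1.pkl","rb"));T0=Ro.from_rotvec(s0['tcp_rot']).as_matrix();p0=s0['tool_pos']
yaw=np.arctan2(T0[1,0],T0[0,0]);P=np.array([[np.cos(yaw),np.sin(yaw),0],[np.sin(yaw),-np.cos(yaw),0],[0,0,-1]])
def rel(): # tcp in press-parallel frame: x fwd, y right (tool sense), world z; tool axes
    s=read_state();T=Ro.from_rotvec(s['tcp_rot']).as_matrix();d=P.T@(s['tool_pos']-p0)
    return s,T,d
def go(x,y,z,th=0):
    s,T,d=rel();tw=p0+P@np.array([x,y,0]);tw[2]=z;R=P@Ro.from_rotvec([0,th,0]).as_matrix()
    print("t",s['time'],"rel",d[:2].round(4),"z",s['tool_pos'][2].round(4),"shift cm in tool now",(100*T.T@(tw-s['tool_pos'])).round(2),"in target axes",(100*R.T@(tw-s['tool_pos'])).round(2),"rot",Ro.from_matrix(T.T@R).as_rotvec().round(3),"F",s['wrist_force'].round(1))
E
python3 -c "
from tgt import *
go(.009,-.005,.033)"
```

```text
time: 2.67
tool_pos: [0.4583, -0.1942, 0.2081]
tcp_rot: [3.123, -0.34, 0.001]
wrist_force: [0.0, -1.4, 0.4]
width: 0.001
grip_force: 0.0
t 2.6667 rel [-0.0017  0.0025] z 0.2081 shift cm in tool now [ 1.05 -0.76 17.51] in target axes [ 1.07 -0.75 17.51] rot [ 0.    -0.001 -0.007] F [ 0.  -1.4  0.4]
```

```bash
python3 -m crank '[[[0.5,-0.4,3,0,0,-0.003],[0.5,-0.36,3,0,0,-0.003],[0,0,3,0,0,0],[0,0,3,0,0,0],[0,0,2.5,0,0,0],[0,0,1.5,0,0,0],[0,0,0,0,0,0],[0,0,0,0,0,0]]]'
python3 - <<'E'
from tgt import *
go(.009,-.005,.033);cv2.imwrite("pics/sc4.png",cv2.resize(read_camera("wrist")[:,160:480],None,fx=1.2,fy=1.2))
E
```

```text
time: 3.33
tool_pos: [0.4714, -0.1889, 0.0469]
tcp_rot: [-3.124, 0.328, 0.003]
wrist_force: [0.2, 0.4, 0.5]
width: 0.001
grip_force: 0.0
t 3.3333 rel [ 0.0101 -0.0055] z 0.0469 shift cm in tool now [-0.1   0.05  1.39] in target axes [-0.11  0.05  1.39] rot [-0.     0.002  0.   ] F [0.2 0.4 0.5]
```

View pics/sc4.png

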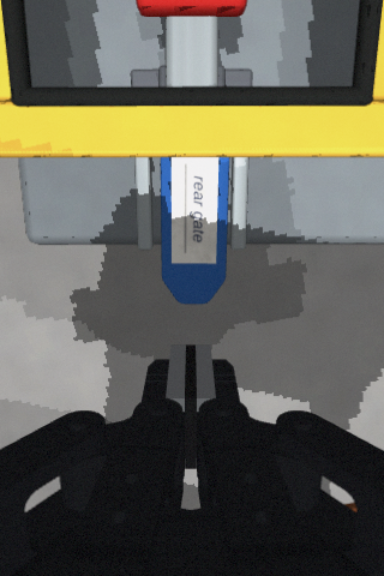

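The fingertips (192,350 in the crop) line up with the end of the blue tag (193,300). I'm lowering to tag height and pushing gently.

```bash
python3 -m crank '[[[0,0,0.7,0,0,0],[0,0,0.7,0,0,0],[0,0,0,0,0,0],[0,0,0,0,0,0]]]'; python3 -m crank '[[[0.3,0,0,0,0,0],[0.3,0,0,0,0,0],[0.3,0,0,0,0,0],[0.3,0,0,0,0,0],[0.3,0,0,0,0,0],[0,0,0,0,0,0]]]';  python3 -m crank '[[[0.2,0,0,0,0,0],[0.2,0,0,0,0,0],[0,0,0,0,0,0],[0,0,0,0,0,0]]]'
python3 - <<'E'
from tgt import *
go(.0334,-.005,.033)
from loc import seg
m=camera_model("wrist");im=read_camera("wrist");cv2.imwrite("pics/w5.png",im);s,T,d=rel();seg(im,m,P,p0)
E
```

```text
time: 3.72
tool_pos: [0.4714, -0.1888, 0.0333]
tcp_rot: [-3.124, 0.328, 0.0]
wrist_force: [0.6, -0.2, 0.5]
width: 0.001
grip_force: 0.0
time: 4.22
tool_pos: [0.4871, -0.1922, 0.0335]
tcp_rot: [3.124, -0.328, 0.001]
wrist_force: [0.7, -0.2, 0.7]
width: -0.001
grip_force: 0.0
time: 4.55
tool_pos: [0.4902, -0.1928, 0.0333]
tcp_rot: [-3.124, 0.328, -0.0]
wrist_force: [-0.7, -0.5, 0.3]
width: 0.002
grip_force: 0.0
t 4.55 rel [ 0.0292 -0.0056] z 0.0333 shift cm in tool now [0.42 0.06 0.03] in target axes [0.42 0.06 0.03] rot [-0. -0.  0.] F [-0.7 -0.5  0.3]
blue [ 290  218   60   72 2262] tool xy mm [[0.07, -0.0166], [0.07, 0.0053], [0.0413, -0.0172], [0.0413, 0.006]] world [ 0.5161 -0.1982  0.041 ]
green [ 543  218   75   82 2302] tool xy mm [[0.0701, 0.0761], [0.0702, 0.1039], [0.0371, 0.0819], [0.037, 0.1116]] world [ 0.4934 -0.2947  0.041 ]
red [ 271    0   99   85 6858] tool xy mm [[0.1301, -0.0169], [0.1302, 0.0056], [0.1121, -0.0175], [0.1121, 0.0062]] world [ 0.5801 -0.2118  0.078 ]
yel [   28     0   612   218 40638] tool xy mm [[0.1265, -0.0629], [0.1267, 0.0567], [0.0827, -0.0725], [0.0828, 0.0674]] world [ 0.5634 -0.2112  0.092 ]
yel [  485     0   155   168 22355] tool xy mm [[0.1264, 0.0263], [0.1267, 0.0567], [0.094, 0.0303], [0.0941, 0.0646]] world [ 0.5591 -0.2586  0.092 ]
```

```bash
python3 -m crank '[[[0.1,0,0,0,0,0],[0.1,0,0,0,0,0],[0,0,0,0,0,0],[0,0,0,0,0,0]]]'; for i in 1 2; do python3 -m crank '[[[0.1,0,0,0,0,0],[0,0,0,0,0,0],[0,0,0,0,0,0]]]'|grep -E "pos|force"; done
```

```text
time: 4.93
tool_pos: [0.4921, -0.1932, 0.0333]
tcp_rot: [3.124, -0.328, 0.0]
wrist_force: [-0.2, -0.3, 0.0]
width: 0.001
grip_force: 0.0
tool_pos: [0.493, -0.1934, 0.0333]
wrist_force: [0.6, 0.1, 1.0]
grip_force: 0.0
tool_pos: [0.4941, -0.1936, 0.0333]
wrist_force: [0.0, -0.4, 0.3]
grip_force: 0.0
```

```bash
for i in 1 2 3; do python3 -m crank '[[[0.05,0,0,0,0,0],[0.05,0,0,0,0,0],[0,0,0,0,0,0]]]'|grep -E "pos|t_force"; done
```

```text
tool_pos: [0.4951, -0.1938, 0.0333]
wrist_force: [-0.6, -0.4, 0.4]
tool_pos: [0.4955, -0.1939, 0.0332]
wrist_force: [-1.2, 0.9, 1.3]
tool_pos: [0.4959, -0.1939, 0.033]
wrist_force: [-4.9, 1.3, 4.3]
```

```bash
python3 -m crank '[[[0.05,0,0,0,0,0],[0.05,0,0,0,0,0],[0,0,0,0,0,0],[0,0,0,0,0,0]]]'|grep -E "pos|t_force"
python3 - <<'E'
from tgt import *
go(.0334,-.005,.033);cv2.imwrite("pics/w6.png",read_camera("wrist")[190:370,200:620])
E
```

```text
tool_pos: [0.496, -0.1939, 0.0329]
wrist_force: [-7.4, 1.1, 5.2]
t 6.5167 rel [ 0.0351 -0.0057] z 0.0329 shift cm in tool now [-0.17  0.07 -0.01] in target axes [-0.17  0.07 -0.01] rot [-0.     0.004  0.001] F [-7.4  1.1  5.2]
```

View pics/w6.png

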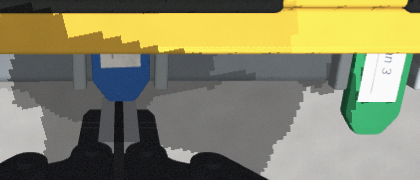

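The crop shows the blue tag's end against the fingertip at (118,100), just past the base edge (row 80). The green tag is untouched. Force is rising, so the tag is at its stop. I'm backing off and checking the overhang.

```bash
python3 -m crank '[[[-0.3,0,0,0,0,0],[-1,0,0,0,0,0],[-2,0,0,0,0,0],[-1,0,0,0,0,0],[0,0,-3,0,0,0],[0,0,-3,0,0,0],[0,0,-3,0,0,0],[0,0,-3,0,0,0]]]'|grep -E "pos|t_force"; python3 -m crank '[[[0,0,-3,0,0,0],[0,0,-2,0,0,0],[0,0,0,0,0,0],[0,0,0,0,0,0]]]'|grep -E "pos|t_force"
python3 - <<'E'
from tgt import *
from loc import seg
go(0.05,-.006,.125,.4)
m=camera_model("wrist");im=read_camera("wrist");cv2.imwrite("pics/w7.png",im);seg(im,m,P,p0)
h=cv2.cvtColor(im,cv2.COLOR_BGR2HSV)
g=cv2.cvtColor(im,cv2.COLOR_BGR2GRAY).astype(int)
for c in(260,275,350,365): # base front edge: strongest gradient below guard
    d=np.abs(np.diff(g[:300,c]));r=[int(i) for i in np.flatnonzero(d>18)];print(c,r,((plane(m,[[c,i+.5] for i in r],.036)-p0)@P)[:,0].round(4).tolist())
E
```

```text
tool_pos: [0.4554, -0.1854, 0.1545]
wrist_force: [1.1, 0.7, -0.0]
tool_pos: [0.4569, -0.186, 0.205]
wrist_force: [0.0, 0.3, -0.9]
t 7.5667 rel [-0.0048 -0.0053] z 0.205 shift cm in tool now [ 5.44 -0.08  8.02] in target axes [ 1.93 -0.07  9.5 ] rot [0.001 0.395 0.001] F [ 0.   0.3 -0.9]
blue [304 105  29  50 685] tool xy mm [[0.0831, -0.0172], [0.0831, 0.005], [0.0455, -0.0176], [0.0456, 0.0054]] world [ 0.5247 -0.1996  0.041 ]
green [429 105  33  67 786] tool xy mm [[0.0833, 0.0786], [0.0834, 0.104], [0.0323, 0.0828], [0.0323, 0.1094]] world [ 0.4975 -0.2958  0.041 ]
green [503 223  99  50 625] tool xy mm [[-0.01, 0.1484], [-0.0099, 0.2322], [-0.055, 0.1547], [-0.055, 0.2419]] world [ 0.3882 -0.3755  0.041 ]
red [ 301    7   36   48 1423] tool xy mm [[0.1401, -0.0171], [0.1401, 0.0056], [0.1123, -0.0175], [0.1123, 0.006]] world [ 0.5851 -0.2128  0.078 ]
red [ 453    9   37   48 1471] tool xy mm [[0.1392, 0.079], [0.1393, 0.1024], [0.1113, 0.0817], [0.1114, 0.1059]] world [ 0.5638 -0.3085  0.078 ]
yel [  223     0   358   106 11724] tool xy mm [[0.1401, -0.063], [0.1408, 0.1509], [0.
[... 378 characters left out ...]
 105, 106, 146, 189, 190, 195, 197, 198, 211, 212, 214, 292] [0.1015, 0.0979, 0.0972, 0.0856, 0.0848, 0.0826, 0.0819, 0.0515, 0.0167, 0.0159, 0.0117, 0.01, 0.0092, -0.0019, -0.0028, -0.0045, -0.0764]
350 [2, 78, 79, 84, 85, 101, 102, 105, 106, 141, 144, 145, 146, 150, 151, 239] [0.1538, 0.1022, 0.1015, 0.098, 0.0972, 0.0856, 0.0849, 0.0827, 0.0819, 0.0554, 0.0531, 0.0523, 0.0515, 0.0484, 0.0476, -0.0265]
365 [2, 52, 53, 66, 67, 69, 70, 78, 79, 84, 85, 101, 102, 105, 106, 144, 145, 146, 154, 155, 242, 296, 297] [0.1538, 0.1205, 0.1198, 0.1107, 0.11, 0.1086, 0.1079, 0.1023, 0.1015, 0.098, 0.0972, 0.0856, 0.0849, 0.0827, 0.0819, 0.0531, 0.0523, 0.0515, 0.0452, 0.0444, -0.0292, -0.0803, -0.0812]
```

The overhang is 6.3 mm (end at 0.0456, base edge at 0.052), so the tag is home. Next I tilt the wrist back 0.4 rad and move above the window.

```bash
python3 -m crank '[[[0,0,0,0,0.1,0],[0,0,0,0,0.1,0],[0,0,0,0,0.1,0],[0,0,0,0,0.1,0],[0,0,0,0,0,0],[0,0,0,0,0,0]]]';python3 - <<'E'
from tgt import *
s,T,d=rel();print(T.round(3));go(.136,-.006,.135,.4)
E
```

```text
time: 8.12
tool_pos: [0.4531, -0.1845, 0.2002]
tcp_rot: [3.026, -0.32, 0.604]
wrist_force: [0.2, -0.2, 0.4]
width: 0.003
grip_force: 0.0
[[ 0.903 -0.209  0.376]
 [-0.194 -0.978 -0.079]
 [ 0.384 -0.002 -0.923]]
t 8.1167 rel [-0.0088 -0.006 ] z 0.2002 shift cm in tool now [ 1.087e+01 -1.000e-02  1.158e+01] in target axes [10.8  -0.   11.64] rot [-0.001  0.006 -0.001] F [ 0.2 -0.2  0.4]
```

```bash
python3 -m crank '[[[1.9,0,0.8,0,0,0],[1.9,0,0.8,0,0,0],[1.9,0,0.8,0,0,0],[1.9,0,0.8,0,0,0],[1.9,0,0.8,0,0,0],[1.9,0,0.8,0,0.006,0],[1.9,0,0.8,0,0,0],[0,0,0,0,0,0]]]' | grep -E "pos|t_force"; python3 -m crank '[[[0,0,0,0,0,0],[0,0,0,0,0,0]]]'|grep pos;python3 - <<'E'
from tgt import *
from loc import seg
go(.136,-.006,.105,.4);m=camera_model("wrist");im=read_camera("wrist");cv2.imwrite("pics/w8.png",im);seg(im,m,P,p0)
E
```

```text
tool_pos: [0.6018, -0.2167, 0.204]
wrist_force: [0.6, -0.2, 0.4]
tool_pos: [0.5974, -0.2153, 0.2028]
t 8.95 rel [ 0.1388 -0.0058] z 0.2028 shift cm in tool now [-4.09 -0.02  8.88] in target axes [-4.06 -0.02  8.9 ] rot [-0.001 -0.003  0.001] F [-0.1  0.6 -0.7]
yel [  238   208   303    92 20986] tool xy mm [[0.202, -0.0652], [0.2023, 0.155], [0.136, -0.0636], [0.1362, 0.1509]] world [ 0.6166 -0.2706  0.092 ]
```

View pics/w8.png

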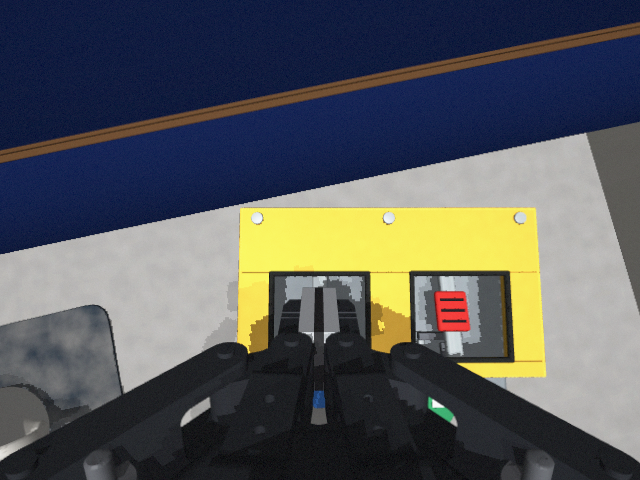

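The fingers (columns 303–336) are centred over the left window (270–368), and the wall is well clear. I'm lowering to just above the guard.

```bash
python3 -m crank '[[[-1,0,2.2,0,0,0],[-1,0,2.2,0,0,0],[-1,0,2.2,0,0,0],[-1,0,2.2,0,0,0],[0,0,0,0,0,0],[0,0,0,0,0,0],[0,0,0,0,0,0]]]' | grep -E "pos|t_force";python3 - <<'E'
from tgt import *
im=cv2.imread("pics/w8.png")
go(.136,-.006,.085,.4);m=camera_model("wrist");im=read_camera("wrist");cv2.imwrite("pics/w9.png",im)
h=cv2.cvtColor(im,cv2.COLOR_BGR2HSV);y=cv2.inRange(h,(20,130,70),(36,255,255))
for r in(240,270,290): e=np.flatnonzero(np.diff((y[r]>0).astype(int)));print(r,e.tolist(),((plane(m,[[c+.5,r] for c in e],.092)-p0)@P)[:,:2].round(4).tolist() if len(e) else '')
for c in(220,250,385): e=np.flatnonzero(np.diff((y[:,c]>0).astype(int)));print(c,e.tolist(),((plane(m,[[c,r+.5] for r in e],.092)-p0)@P)[:,0].round(4).tolist() if len(e) else '')
E
```

```text
tool_pos: [0.5957, -0.2155, 0.1085]
wrist_force: [0.7, -0.9, 0.6]
t 9.5833 rel [ 0.1371 -0.0053] z 0.1085 shift cm in tool now [-1.04 -0.07  2.12] in target axes [-1.02 -0.07  2.12] rot [ 0.    -0.008  0.   ] F [ 0.7 -0.9  0.6]
240 [195] [[0.1673, -0.0635]]
270 [194, 241, 395, 455, 608] [[0.1533, -0.0634], [0.1533, -0.0416], [0.1533, 0.03], [0.1533, 0.0579], [0.1533, 0.1297]]
290 [194, 240, 395, 456, 572, 598, 610] [[0.1441, -0.0631], [0.1441, -0.0418], [0.1441, 0.0298], [0.1441, 0.058], [0.1441, 0.112], [0.144, 0.1242], [0.144, 0.1298]]
220 [168, 174, 191, 343] [0.2018, 0.1988, 0.1905, 0.1199]
250 [167, 263] [0.2022, 0.1563]
385 [168, 263] [0.2018, 0.1563]
```

View pics/w9.png

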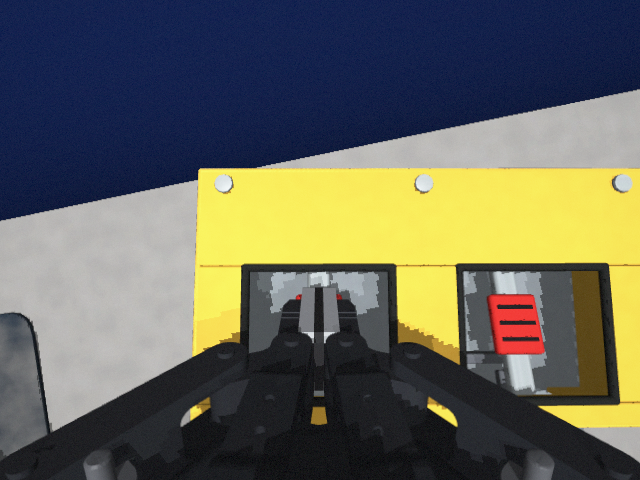

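The window edges measured at x 0.094–0.156 and y -0.042–0.030 leave about 9–19 mm margin all round the fingers. Now pressing down slowly.

```bash
python3 -m crank '[[[-0.2,0,0.46,0,0,0],[-0.2,0,0.46,0,0,0],[-0.2,0,0.46,0,0,0],[-0.2,-0.05,0.46,0,0,0],[-0.2,0,0.46,0,0,0],[0,0,0,0,0,0],[0,0,0,0,0,0]]]' | grep -E "pos|t_force"; python3 -m crank '[[[-0.12,0,0.27,0,0,0],[-0.12,0,0.27,0,0,0],[-0.12,0,0.27,0,0,0],[0,0,0,0,0,0],[0,0,0,0,0,0]]]' | grep -E "pos|t_force"; python3 -c "
from tgt import *
go(.136,-.006,.0643,.4)"
```

```text
tool_pos: [0.5945, -0.2142, 0.0809]
wrist_force: [0.4, -0.2, -0.3]
tool_pos: [0.5957, -0.215, 0.0739]
wrist_force: [0.8, 0.6, 2.1]
t 10.6333 rel [ 0.1371 -0.0059] z 0.0739 shift cm in tool now [-0.48 -0.02  0.84] in target axes [-0.47 -0.01  0.84] rot [ 0.    -0.008  0.   ] F [0.8 0.6 2.1]
```

```bash
python3 -m crank '[[[-0.12,0,0.18,0,0,0],[-0.12,0,0.18,0,0,0],[-0.12,0,0.18,0,0,0],[0,0,0,0,0,0],[0,0,0,0,0,0]]]' | grep -E "pos|t_force"; for i in 1 2; do python3 -m crank '[[[-0.08,0,0.18,0,0,0],[0,0,0,0,0,0],[0,0,0,0,0,0]]]' | grep -E "pos|t_force"; done
```

```text
tool_pos: [0.5942, -0.2146, 0.0672]
wrist_force: [-1.1, 0.4, 4.6]
tool_pos: [0.5939, -0.2145, 0.065]
wrist_force: [-2.5, -0.6, 3.5]
tool_pos: [0.5938, -0.2145, 0.0629]
wrist_force: [-2.0, -0.9, 4.7]
```

```bash
for i in 1 2 3; do python3 -m crank '[[[-0.06,0,0.14,0,0,0],[0,0,0,0,0,0],[0,0,0,0,0,0]]]' | grep -E "pos|t_force"; done
```

```text
tool_pos: [0.5939, -0.2145, 0.0625]
wrist_force: [-9.0, 0.7, 14.0]
tool_pos: [0.5941, -0.2146, 0.0622]
wrist_force: [-14.2, 2.7, 23.5]
tool_pos: [0.5941, -0.2146, 0.0619]
wrist_force: [-21.1, 4.1, 32.0]
```

The force jumps from about 5 to 32 N with no further travel at pad height ~0.06, so the lever is on its stop. I'm withdrawing straight up.

```bash
python3 -m crank '[[[0.2,0,-0.46,0,0,0],[0.3,0,-0.7,0,0,0],[0.4,0,-0.92,0,0,0],[0.4,0,-0.92,0,0,0],[0.8,0,-1.9,0,0,0],[1,0,-2.3,0,0,0],[1,0,-2.3,0,0,0],[1,0,-2.3,0,0,0]]]' | grep -E "pos|t_force"; python3 -m crank '[[[-2.7,0,-1.2,0,0,0],[-2.7,0,-1.2,0,0,0],[-2.7,0,-1.2,0,0,0],[-2.7,0,-1.2,0,0,0],[-2.7,0,-1.2,0,0,0],[0,0,0,0,0,0],[0,0,0,0,0,0]]]' | grep -E "pos|t_force"
python3 - <<'E'
from tgt import *
from loc import seg
go(0.0,-.006,.2,0);m=camera_model("wrist");im=read_camera("wrist");seg(im,m,P,p0);cv2.imwrite("pics/w10.png",im)
E
```

```text
tool_pos: [0.5937, -0.2141, 0.1878]
wrist_force: [0.8, -0.2, 0.7]
tool_pos: [0.4486, -0.1835, 0.1888]
wrist_force: [0.0, 0.0, -0.4]
t 13.55 rel [-0.0134 -0.006 ] z 0.1888 shift cm in tool now [ 1.67  0.   -0.49] in target axes [ 1.34  0.   -1.12] rot [ 0.    -0.407 -0.   ] F [ 0.   0.  -0.4]
blue [306 175  27  48 624] tool xy mm [[0.0854, -0.0174], [0.0854, 0.0051], [0.0449, -0.0172], [0.0449, 0.0049]] world [ 0.5255 -0.1997  0.041 ]
green [425 175  29  65 785] tool xy mm [[0.0854, 0.0819], [0.0854, 0.1061], [0.0309, 0.0801], [0.0309, 0.1039]] world [ 0.498  -0.2952  0.041 ]
red [433  94  35  34 886] tool xy mm [[0.1376, 0.0794], [0.1376, 0.1058], [0.1109, 0.0784], [0.1109, 0.1046]] world [ 0.5628 -0.308   0.078 ]
red [305 105  30  36 850] tool xy mm [[0.1288, -0.017], [0.1288, 0.0055], [0.1008, -0.0169], [0.1008, 0.0053]] world [ 0.5739 -0.2104  0.078 ]
yel [  238     2   306   162 29106] tool xy mm [[0.202, -0.0663], [0.2025, 0.16], [0.0789, -0.0631], [0.079, 0.151]] world [ 0.5885 -0.2658  0.092 ]
```

View pics/w10.png

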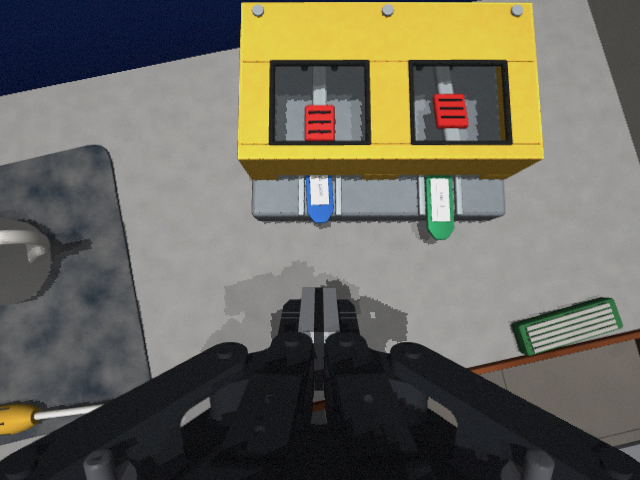

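The left pad is now low in its window (320,122), which matches a 60 mm height at its down position. The blue tag is still home at (320,220), and the green tag and its lever are unchanged.

```bash
python3 -c "
from workcell import *
print(finish_job())"
```

```text
the job is handed in; nothing more can be done
None
```

I pushed the blue tag home against its stop and pressed its red lever down until it hit its stop, then withdrew clear and handed the job in at about 13.6 s; I saw no contact with the guard, green tag or its lever.

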